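Pair a plaster mould in the cramp and pin the jaw at the next hole

ROBOT

A 6-joint arm with a two-finger parallel gripper is mounted at the origin on the work surface. World frame = base frame: x ahead of the robot, y to its left, z up, the work surface at z = 0. Lengths are in m, angles in degrees, forces in N, time in s.
With the tool pointing down it reaches from about 0.25 to 0.8 m from the base axis. Payload 3.9 kg.
Tool frame: the origin (TCP) lies on the centre line of the jaws, within the pads' length; the fingertips stand 14 mm ahead of it and the grasp point (between the pads) lies 5 mm behind it; z points along the fingers, y is the line along which they close (so a half turn about z gives the same grasp; the last joint's range is limited). The gripper opens to 85 mm and grips with 20 to 120 N. Pads are 22 mm wide; open, the fingers measure 114 mm over their backs; the gripper's body (76 mm by 85 mm) begins 54 mm behind the grasp point. The pads swing forward as they close: fully open they stand 13 mm farther back than shut.
Start: joints at [-69.442, 14.897, -7.913, 67.191, 0, 90], TCP at [0.184, -0.492, 0.21] pointing down, gripper open.
Joint ranges: [-159.42, 159.42], [-47.68, 98.78], [-73.54, 78.23], [-108.79, 121.32], [-90, 84.71], [-180, 180]. Speed limits (degrees/s): [147.25, 147.25, 180, 180, 180, 180].

INTERFACE

Orientations are given as [roll, pitch, yaw] about the fixed x, y, z axes, in that order (R = Rz(yaw) Ry(pitch) Rx(roll)).
In Python, from station import sense, camera, close_job, boxes_of gives the robot as it stands.
- The arm moves only by the tool servo_tool, never from a script. Its argument "series" is a list that holds one entry, the list of rows, each a list of 7 numbers: the opening, from 0 (shut) to 1 (fully open), then the shift along the tool's x, y, z in cm, then the turn, a rotation vector about the tool's x, y, z in degrees. In form: [[[grip, x, y, z, ax, ay, az], ...]]. A call has 1 to 20 rows; each row shifts and turns the commanded pose from where the row before left it, along the tool's axes as they then stand; what a row does not reach is not made up. A row lasts 1/8 s, in which the tool goes at most 62.5 mm and 10.7 degrees, less where a joint would pass 70% of its speed; a pose out of reach is approached as far as the arm can. A call with a gripper value outside its range is refused whole. The fingers move at their own pace and stop on an object; "force" is the grip in N (left out, the last holds). Time passes only in rows, so rows that do not move let the fingers close. It gives the time, the measured TCP pose, the force, the opening and the grip force at its end, in the units of the state.
- sense(): the state, without advancing time (a new reading comes with each control period).
- camera(name): name is "side" or "top"; returns a dict with "img" (384x512x3 uint8, blue, green, red), "K" (3x3 intrinsics, pixels), "cam_to_world" (4x4, takes a point from camera to world coordinates). Camera axes: x right, y down, z forward; pixel columns grow to the right and rows downward; lengths in m; the calibration is good to about 2 mm. A picture is of the moment at which its call begins. There is no depth.
- close_job(): hands the job in; it is judged then, once.
Trained networks look in the newest picture that a camera, given by its name, has taken for a name from the list of things; names that differ only in an ending like _2 or _b are one class to them, and where a whole thing is asked for, a point or a joint stands for the part that bears it (a point fixed in the world has none). Each returns a list of dicts, best first, with "confidence" (0 to 1); they miss things now and then, are a little off and sometimes report something else, mostly with a low value. They report only what shows in the picture. A call takes as long as a camera call. They do not tell look-alikes from the thing itself.
- boxes_of(camera, thing): "box" ([left, top, width, height] in pixels, round what is visible of it).
The state is a dict: "time": time; "qpos": joint angles; "joint_vel": joint speeds; "joint_torque": joint torques, N m; "position": TCP position; "tcp_rot": TCP orientation; "contact_force": force on the tool from outside, world axes, zero at the start; "ft_torque": the same for the moment, N m; "width": opening from 0.0 (shut) to 1.0 (fully open); "finger_force": force on a finger pad.
Only numpy, scipy, OpenCV 4.12 (cv2) and the standard library are available. Lean on these libraries where they do the work, as an engineer would, in place of code of your own. Each camera call takes 0.05 s, during which the arm holds its last target. There are 200 camera calls.

TASK

One half of a plaster mould stands in the cramp: find its matching half among the three on the table, set it down (do not drop it) in the cramp's bed between that half and the sliding jaw, hollow facing hollow, and let go, leaving the other halves, the jug and the brush alone. Then pull up the jaw's spring plunger, slide the jaw to the next hole towards the mould to close the two halves together, and let the pin go fully home. Finish still holding the plunger's knob firmly with the pin home, and do not let go: you keep it there while I wind up the screw.

Things in the scene. Friction and masses are not known exactly. Their poses are not given: they have to be found in the camera images.
- bed (a point): Mould cramp, screwed down. Point on the bed floor (54 mm above the table), on the centre line, in the plane where the two halves meet. +y: along the bar from the sliding jaw to the screw; x across; z up. Bed reaches from y -80 to +38 mm between side lips 65 mm apart, 15 mm high, flared outwards at the top. Press plate and jaw plate: 60 mm wide, tops 120 mm above the table.
- standing_face (a point): White plaster mould half, 60 mm wide (x), 40 mm thick (y), 84 mm high, with the half hollow of a small vase, standing loose on the bed, its back against the press plate. Point: centre of its hollow face, 42 mm above the bed; the face looks to its own -y, towards the jaw.
- loose_center (a point): The matching white plaster half, also 60 mm wide (x), 40 mm thick (y), 84 mm high, 0.24 kg, upright on the table. Point: its centre, 42 mm above its underside. Its hollow vase face looks to its own +y; z up. In the cramp its axes lie parallel to those of point bed.
- loose_face (a point): Centre of the matching half's hollow face: 20 mm along its own +y from loose_center.
- short_center (a point): Half of another mould, to be left alone: white plaster, 60 mm wide (x), 40 mm thick (y), only 58 mm high, hollow of a bowl. Point: its centre, half-way up.
- tall_center (a point): Half of another mould, to be left alone: white plaster, 52 mm wide (x), 40 mm thick (y), 106 mm high, hollow of a bottle. Point: its centre, half-way up.
- jaw (a joint): Sliding jaw on the bar, in m: 0 at the start with the pin in its hole; grows as it slides along the bed's +y towards the mould. Next hole at 0.030, with 1 to 2 mm of play. Jaw plate to standing half: 72 mm at 0, 42 mm at 0.030. Drags with about 3 N, moves only with the pin out of its hole, and may push the matching half along the bed.
- jaw_face (a point): Centre of the jaw plate's face that looks at the mould (bed's +y), 88 mm above the table. Plate 12 mm thick, 60 mm wide. Behind it the jaw's cast sleeve, 52 mm wide, its top 59 mm above the table, carries the plunger.
- plunger (a joint): Spring plunger on the jaw, in m: 0 with the pin fully home, grows as the knob is pulled straight up, stop at 0.013. The spring pushes it down with 6 N at 0 and 11 N at the stop. The pin (8 mm, round tip; holes 11 mm) is clear of the bar above 0.010; let go between holes it rides on the bar at 0.010 and drops by itself at a hole.
- knob (a point): Middle of the plunger's black ribbed knob, an upright cylinder 30 mm across, 24 mm tall. Point: 12 mm below its top, 95 mm above the table with the pin home, on the bar's centre line, 75 mm behind the jaw plate's face; moves with jaw and plunger. Under it a 22 mm housing, from 80 down to 59 mm above the table; nothing beside it.
- slip_jug: White plastic jug with a handle, 84 mm across, 105 mm high, to be left alone. Origin: centre of its underside.
- brush: Brush with a wooden handle, 200 mm long, lying along its own x, to be left alone.
There are look-alikes about, which are no part of the job. Leave any blue or pink look-alike of the part that bears loose_center alone.

How it is judged:
By the outcome, as a careful person would: the job done as asked, in the order asked, and still so for the second after the job is handed in, while the arm keeps its last pose, push and grip.
It also fails if it takes over 51 s, if anything falls off the work surface, if the arm or the gripper's body presses on something with over 40 N, if the wrist force passes 120 N, or if a joint passes its speed limit or range.

## Working session

There is one attempt and no reset: what is moved stays moved. The work goes in short steps, Python scripts to look and compute and a tool call to move; the robot and the scene stay as the last step left them, time stands still between calls to the robot, and variables do not carry over. Pictures are saved under pics/ and viewed, at most 10 in all, crops included, and the job is handed in when it is done.

Besides the shell and the picture viewer there is one more tool, called after "Request:" by a JSON object that holds its "api" and its "payload", one argument or row to a line. servo_tool: Moves the arm, as the interface text tells. Its arguments: {"type":"object","properties":{"series":{"type":"array"},"force":{"type":"number"}},"required":["series"]}

```bash
mkdir -p pics; ls; cat > h.py <<'E'
import numpy as np, cv2
from station import sense, camera, close_job, boxes_of
def ray(c,u,v):
    K=np.array(c["K"]);T=np.array(c["cam_to_world"])
    d=T[:3,:3]@np.linalg.solve(K,[u,v,1.0]); return T[:3,3],d
def atz(c,u,v,z):
    o,d=ray(c,u,v); return o+d*(z-o[2])/d[2]
def proj(c,p):
    K=np.array(c["K"]);T=np.array(c["cam_to_world"])
    q=K@(T[:3,:3].T@(np.array(p)-T[:3,3])); return q[:2]/q[2]
E
python3 - <<'E'
from h import *
ims=[]
for n in ("top","side"):
    c=camera(n); ims.append(c["img"]); cv2.imwrite(f"pics/{n}0.png",cv2.resize(c["img"],(800,600),interpolation=cv2.INTER_CUBIC))
    print(n,np.round(c["K"],1).tolist(),np.round(c["cam_to_world"],3).tolist())
    for t in ("bed","standing_face","loose_center","short_center","tall_center","jaw","knob","slip_jug","brush"):
        try: print(t,[(np.round(b["box"],0).tolist(),round(b["confidence"],2)) for b in boxes_of(n,t)][:4])
        except Exception as e: print(t,e)
print(sense())
E
```

```text
pics
top [[405.8, 0.0, 256.3], [0.0, 405.8, 185.5], [0.0, 0.0, 1.0]] [[0.004, -0.994, 0.109, 0.398], [-1.0, -0.004, 0.008, 0.01], [-0.008, -0.109, -0.994, 1.309], [0.0, 0.0, 0.0, 1.0]]
bed [([124.0, 147.0, 163.0, 60.0], 0.88), ([304.0, 116.0, 60.0, 12.0], 0.46)]
standing_face [([179.0, 160.0, 21.0, 24.0], 0.94)]
loose_center [([342.0, 169.0, 30.0, 22.0], 0.84), ([306.0, 245.0, 26.0, 21.0], 0.71), ([308.0, 207.0, 18.0, 23.0], 0.57), ([275.0, 235.0, 21.0, 20.0], 0.52)]
short_center [([361.0, 203.0, 22.0, 24.0], 0.73)]
tall_center [([321.0, 156.0, 16.0, 18.0], 0.73)]
jaw [([215.0, 167.0, 48.0, 29.0], 0.81), ([122.0, 146.0, 165.0, 63.0], 0.2)]
knob [([238.0, 176.0, 9.0, 9.0], 0.53)]
slip_jug [([129.0, 226.0, 36.0, 27.0], 0.65)]
brush [([304.0, 115.0, 64.0, 12.0], 0.77)]
side [[410.9, 0.0, 255.3], [0.0, 410.9, 192.1], [0.0, 0.0, 1.0]] [[-0.99, -0.099, 0.102, 0.395], [-0.142, 0.745, -0.652, 0.861], [-0.012, -0.66, -0.751, 1.052], [0.0, 0.0, 0.0, 1.0]]
bed [([185.0, 182.0, 92.0, 126.0], 0.9)]
standing_face [([217.0, 227.0, 27.0, 34.0], 0.92)]
loose_center [([280.0, 147.0, 19.0, 30.0], 0.85)
[... 258 characters left out ...]
0, 39.0], 0.9)]
{'time': 1.0, 'qpos': array([-6.94431501e+01,  1.48959627e+01, -7.91262530e+00,  6.71907956e+01,
       -1.11240213e-03,  8.99987127e+01]), 'joint_vel': array([-0.03283864,  0.03516408, -0.05971703, -0.01847553, -0.01958791,
       -0.00628343]), 'joint_torque': array([ 8.00184116e-04, -4.05620527e+01,  2.54240835e+01,  9.10020608e-04,
       -5.54377527e-05, -3.43457081e-06]), 'position': array([ 0.18433688, -0.49156291,  0.20991241]), 'tcp_rot': array([1.79999384e+02, 1.11241598e-03, 2.05581372e+01]), 'contact_force': array([-0.50052017,  0.10959019,  0.5549358 ]), 'ft_torque': array([ 0.06898059, -0.00852524,  0.00013929]), 'finger_force': 0.0, 'width': 0.9974959045954499}
```

```bash
python3 - <<'E'
from h import *
t=cv2.imread("pics/top0.png")
c=camera("top"); s=camera("side")
a=c["img"][100:290,110:400]; cv2.imwrite("pics/topc.png",cv2.resize(a,None,fx=2.75,fy=2.75,interpolation=cv2.INTER_CUBIC))
a=s["img"][115:315,170:350]; cv2.imwrite("pics/sidec.png",cv2.resize(a,None,fx=3,fy=3,interpolation=cv2.INTER_CUBIC))
E
```

```text
(no output)
```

View pics/topc.png

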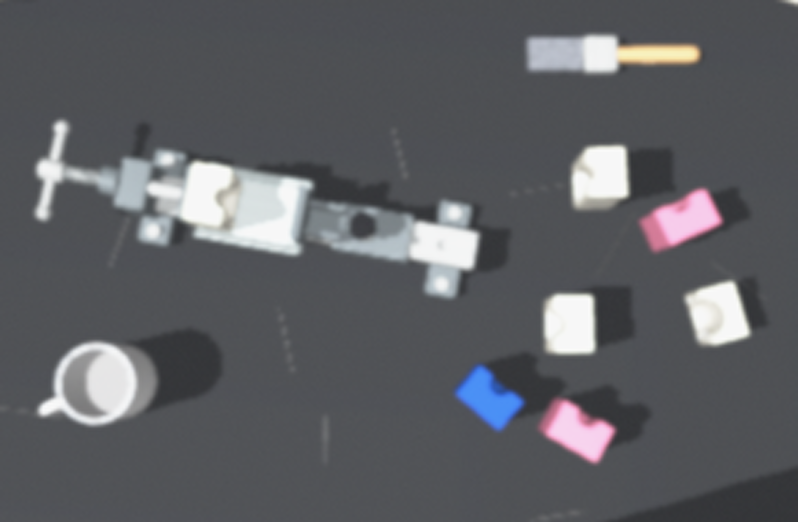

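View pics/sidec.png

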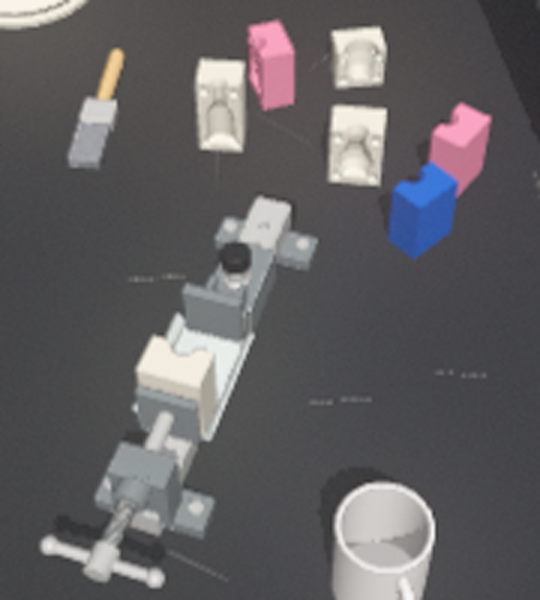

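The top view (crop px, 2.75× from 110,100) shows three white halves. At (600,178) is the tall one with a bottle hollow, at (718,314) the short one with a bowl hollow, and at (570,324), full px (317,218), the 60×40×84 half. In the side view that last one is at full px (288,163), with a waisted vase hollow, so it fits loose_center. The blue and pink pieces are look-alikes. The cramp runs left to right: standing half at about (210,195), knob at (362,225).

Next I fit box silhouettes, with an enlarged crop to confirm the choice.

```bash
cat > fit.py <<'E'
from h import *
from scipy.optimize import minimize
def fit(views,size,z0,p0,zt=None):
    """views: list of (cam, mask); fit x,y,yaw of an upright box by silhouette overlap"""
    w,t,h=size
    def cost(p,full=False):
        c,s=np.cos(p[2]),np.sin(p[2]); tot=0
        for cam,m in views:
            pts=[proj(cam,[p[0]+c*a-s*b,p[1]+s*a+c*b,z]) for a in(-w/2,w/2) for b in(-t/2,t/2) for z in (z0,z0+h)]
            r=np.zeros(m.shape,np.uint8); hull=cv2.convexHull(np.array(pts,np.float32))
            cv2.fillConvexPoly(r,np.round(hull*64).astype(np.int32),255,cv2.LINE_AA,6)
            tot+=np.abs(r/255.-m).sum()/m.sum()
        return tot
    best=min((minimize(cost,[p0[0],p0[1],y],method="Nelder-Mead",options=dict(initial_simplex=np.array([p0[0],p0[1],y])+np.array([[0,0,0],[.008,0,0],[0,.008,0],[0,0,.1]]))) for y in np.radians([p0[2]-8,p0[2],p0[2]+8])),key=lambda r:r.fun)
    return best.x[0],best.x[1],np.degrees(best.x[2]),best.fun
def softmask(cam,roi,lo,hi):
    g=cam["img"].min(2).astype(float); m=np.clip((g-lo)/(hi-lo),0,1); k=np.zeros_like(m); x,y,w,h=roi; k[y:y+h,x:x+w]=1; return m*k
E
python3 - <<'E'
from fit import *
t=camera("top"); s=camera("side")
mt=softmask(t,(303,200,28,36),75,170); ms=softmask(s,(276,143,27,38),70,150)
print("est",atz(t,317,218,.084))
p0=list(atz(t,317,218,.06)[:2])+[0]
for v in ([(t,mt),(s,ms)],[(t,mt)],[(s,ms)]): print("loose",np.round(fit(v,(.06,.04,.084),0,p0),4))
# knob: dark centroid
for n,c,roi in (("top",t,(232,172,20,20)),("side",s,(238,192,22,18))):
    x,y,w,h=roi; g=c["img"][y:y+h,x:x+w].max(2).astype(float); print(n); print(g.astype(int)) if n=="top" else None
print([b for n in("top","side") for b in boxes_of(n,"knob")[:1]+boxes_of(n,"standing_face")[:1]+boxes_of(n,"jaw_face")[:1]])
a=cv2.resize(t["img"][195:240,295:340],(440,440),interpolation=cv2.INTER_CUBIC);b=cv2.resize(s["img"][140:185,270:315],(440,440)[:2],interpolation=cv2.INTER_CUBIC)
d=cv2.resize(t["img"][140:215,150:270],(800,500)[:2],interpolation=cv2.INTER_CUBIC)
cv2.imwrite("pics/conf.png",cv2.resize(np.hstack([a,b]),(800,400)));cv2.imwrite("pics/cramp.png",d)
E
```

```text
est [ 0.43487822 -0.16308865  0.084     ]
loose [ 0.4369 -0.1659  0.1807  0.2906]
loose [ 0.4367 -0.1676  0.1768  0.1156]
loose [ 0.4375 -0.1649  1.1572  0.157 ]
top
[[ 64  62  64  63  62  60  60  58  59  58  58  59  59  60  58  58  57  59
   67  75]
 [ 93  88  90  87  80  74  69  65  63  63  63  60  60  59  59  58  58  59
   61  64]
 [139 136 135 126 111 102  95  91  88  85  83  83  80  74  70  66  63  60
   59  60]
 [166 167 161 147 132 126 124 121 118 118 123 131 133 125 115 100  87  74
   65  64]
 [155 159 155 142 134 137 138 129 123 125 140 160 172 169 157 137 117 102
   93  90]
 [135 137 136 135 135 141 137 118 100  98 114 137 156 164 161 146 134 126
  123 122]
 [134 139 148 148 142 133 115  92  75  72  78  93 112 128 139 139 136 135
  134 134]
 [140 153 164 162 145 121  91  73  67  66  68  70  79  95 115 130 135 136
  136 136]
 [141 157 170 162 144 112  80  68  67  66  67  66  68  78 100 126 135 136
  137 136]
 [142 157 167 158 138 105  76  67  66  67  67  66  68  75  97 122 135 136
  136 135]
 [142 154 163 155 139 105  74  68  68  68  68  67  68  72  95 121 133 136
  137 136]
[... 408 characters left out ...]
87 186
  188 194]
 [178 174 177 182 186 189 192 191 186 185 186 187 190 192 196 197 197 197
  197 198]
 [182 181 185 191 198 199 198 198 196 197 198 198 198 198 199 199 199 199
  199 200]
 [145 153 165 178 187 187 185 187 190 195 197 198 197 197 198 199 200 200
  200 200]
 [105 114 125 135 143 145 148 158 167 176 179 181 184 189 194 199 199 200
  200 200]]
side
[{'box': [237.2, 178.1, 9.4, 6.6], 'confidence': 0.6}, {'box': [176.3, 162.9, 22.0, 21.1], 'confidence': 0.9}, {'box': [215.4, 166.5, 44.4, 26.4], 'confidence': 0.74}, {'box': [244.4, 196.3, 12.1, 9.9], 'confidence': 0.6}, {'box': [217.2, 229.0, 25.6, 29.8], 'confidence': 0.61}, {'box': [230.5, 194.8, 30.5, 35.4], 'confidence': 0.89}]
```

View pics/conf.png

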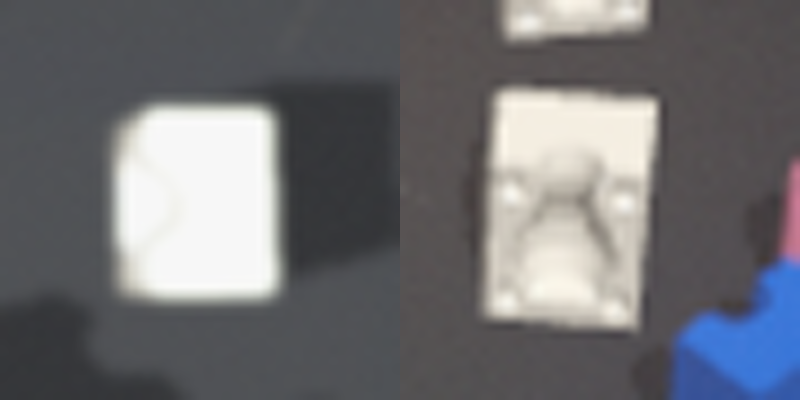

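View pics/cramp.png

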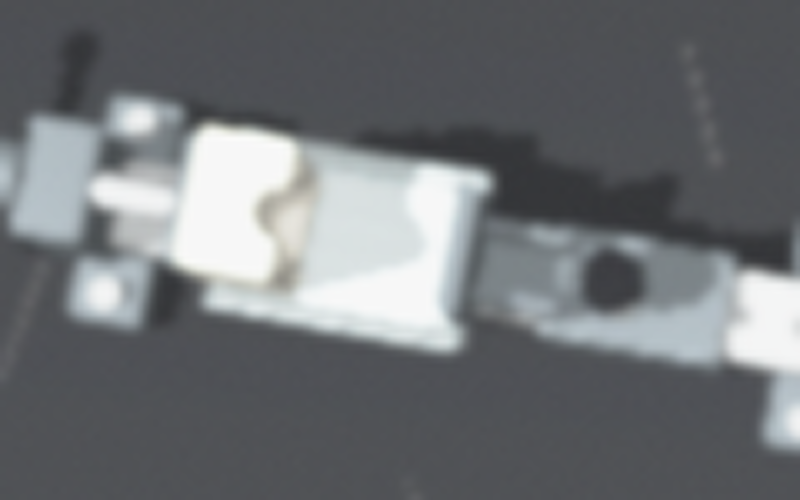

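The crop confirms it: this half has a vase hollow and mid height, and its face looks to world +y. In the cramp crop, the back edge of the standing half's top runs (198,122)–(172,272), the near lip runs (203,305)–(462,350), and the knob is at (612,278).

```bash
python3 - <<'E'
from fit import *
t=camera("top"); s=camera("side")
px=lambda x,y:(150+x/6.667-.45,140+y/6.667-.45)
A=atz(t,*px(198,122),.138);B=atz(t,*px(172,272),.138);C=atz(t,*px(300,135),.138);D=atz(t,*px(203,305),.066);E=atz(t,*px(462,350),.066);F=atz(t,*px(492,180),.069)
ang=lambda v:np.degrees(np.arctan2(-v[0],v[1]))
print("corners",*[np.round(v[:2],4) for v in(A,B,C,D,E,F)]); print("yaw lip",ang(D-E),"back",np.degrees(np.arctan2((A-B)[1],(A-B)[0])),"top edge",ang(A-C), "w",np.linalg.norm(A-B))
K=atz(t,241.5,181.5,.104); M=(A+B)/2
print("knob",K,"line knob->back",ang(M-K),"dist(187)",np.linalg.norm((M-K)[:2]))
# fit the standing half in side+top
for cam,n in((t,"top"),(s,"side")):
    print(n,proj(cam,K))
g=s["img"].astype(int)
w=((g[...,2]-g[...,0]>12)&(g[...,2]>110)).astype(np.uint8); w[:, :205]=0; w[:,255:]=0; w[:215]=0;w[280:]=0
ys,xs=np.nonzero(w); print("warm side",xs.min(),xs.max(),ys.min(),ys.max(),len(xs))
gk=s["img"][190:214,236:262].max(2); ys,xs=np.nonzero(gk<60); print("dark side knob",236+xs.min(),236+xs.max(),190+ys.min(),190+ys.max(),236+xs.mean(),190+ys.mean())
y=np.radians(-9.8)
for o in (K[:2]+.147*np.array([-np.sin(y),np.cos(y)]),M[:2]-.04*np.array([-np.sin(y),np.cos(y)])):
    f=lambda a,b,z:proj(s,[o[0]+np.cos(y)*a-np.sin(y)*b,o[1]+np.sin(y)*a+np.cos(y)*b,z])
    print("org",o,"side predicted top corners",*[np.round(f(a,b,.138),1) for a,b in((-.03,0),(.03,0),(.03,.04),(-.03,.04))],"knobtop",np.round(f(0,-.147,.107),1),"knobmid",np.round(f(0,-.147,.095),1))
E
```

```text
corners [0.6073 0.2455] [0.5409 0.2552] [0.6016 0.2005] [0.5343 0.2556] [0.5138 0.1353] [0.5928 0.1222]
yaw lip -9.656437883067015 back -8.30689029992243 top edge -7.151697494108515 w 0.06713612120672377
knob [0.54222197 0.06406331 0.104     ] line knob->back -9.699935818220483 dist(187) 0.1890306653374362
top [241.5 181.5]
side [248.23387831 198.03897412]
warm side 215 241 227 259 415
dark side knob 244 251 201 203 246.33333333333334 202.0
org [0.56724277 0.20891827] side predicted top corners [241.2 231.5] [220.7 226.2] [215.3 237.6] [236.2 243.1] knobtop [248.2 197.4] knobmid [248.3 200. ]
org [0.56726304 0.21097521] side predicted top corners [241.  232.1] [220.5 226.8] [215.2 238.2] [236.1 243.8] knobtop [248.1 197.9] knobmid [248.2 200.5]
```

Request:
{"api": "servo_tool", "payload": {
  "series": [
    [[1,0,0,0,0,0,-10],[1,0,0,0,0,0,-10],[1,0,0,0,0,0,-10]]
  ]
}}

```text
time: 1.98
position: [0.1844, -0.4916, 0.2099]
tcp_rot: [-180.0, 0.0, 50.9]
contact_force: [0.1, 0.6, -0.1]
width: 1.0
finger_force: 0.0
```

Request:
{"api": "servo_tool", "payload": {
  "series": [
    [[1,0,0,0,0,0,-9.9],[1,0,0,0,0,0,-9.9],[1,0,0,0,0,0,-9.9],[1,0,0,0,0,0,-9.9],[1,4.06,3.15,0,0,0,0],[1,4.06,3.15,0,0,0,0],[1,4.06,3.15,0,0,0,0],[1,4.06,3.15,0,0,0,0],[1,4.06,3.15,0,0,0,0],[1,4.06,3.15,0,0,0,0],[1,4.06,3.15,0,0,0,0],[1,4.06,3.15,0,0,0,0],[1,0,0,0,0,0,0]]
  ],
  "force": 40
}}

```text
time: 3.6
position: [0.4373, -0.1638, 0.2099]
tcp_rot: [179.9, -0.0, 90.5]
contact_force: [-1.2, -1.1, -0.2]
width: 0.999
finger_force: 0.0
```

Request:
{"api": "servo_tool", "payload": {
  "series": [
    [[1,-0.25,0,4,0,0,0],[1,0,0,4,0,0,0],[1,0,0,4,0,0,0],[1,0,0,2.5,0,0,0],[1,0,0,1.5,0,0,0],[1,0,0,0,0,0,0]]
  ]
}}

```text
time: 4.35
position: [0.4336, -0.169, 0.0489]
tcp_rot: [-179.8, -0.0, 90.1]
contact_force: [-0.9, -0.5, 0.5]
width: 1.002
finger_force: 0.0
```

```bash
python3 - <<'E'
from h import *
s=camera("side");t=camera("top");p=sense();print(p["position"],p["contact_force"])
a=cv2.resize(s["img"][110:200,225:345],(800,600),interpolation=cv2.INTER_CUBIC)
cv2.imwrite("pics/grip.png",a)
E
```

```text
[ 0.43535842 -0.16928157  0.05035219] [-0.44664219  0.92273174  0.96643332]
```

View pics/grip.png

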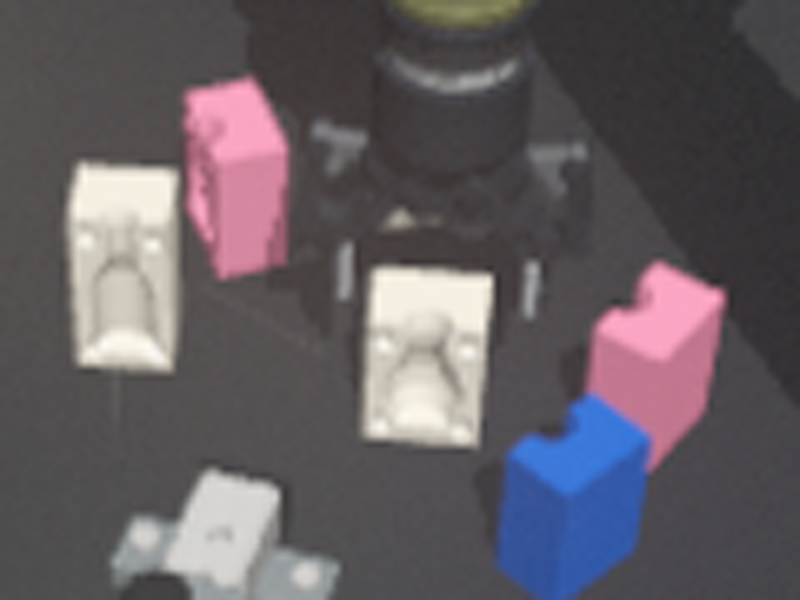

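```bash
python3 - <<'E'
from h import *
s=camera("side");t=camera("top")
f=lambda c,p:np.round((proj(c,p)-[225,110])*6.667)
for x in(.435-.0425,.435+.0425):
  for y in (-.18,-.169,-.158):
    print(x,y,[f(s,[x,y,z]).tolist() for z in(.036,.055,.07)])
print("half corners",[f(s,[.4367+a,-.1665+b,z]).tolist() for a in(-.03,.03) for b,z in((.02,0),(.02,.084),(-.02,.084))])
E
```

```text
0.3925 -0.18 [[510.0, 350.0], [513.0, 324.0], [515.0, 303.0]]
0.3925 -0.169 [[509.0, 364.0], [511.0, 338.0], [513.0, 317.0]]
0.3925 -0.158 [[507.0, 379.0], [510.0, 353.0], [512.0, 332.0]]
0.4775 -0.18 [[349.0, 335.0], [350.0, 309.0], [351.0, 288.0]]
0.4775 -0.169 [[347.0, 350.0], [348.0, 323.0], [349.0, 303.0]]
0.4775 -0.158 [[345.0, 364.0], [346.0, 338.0], [347.0, 317.0]]
half corners [[474.0, 440.0], [484.0, 326.0], [490.0, 272.0], [361.0, 429.0], [366.0, 315.0], [374.0, 262.0]]
```

The picture shows the fingers straddling the vase half: pads at crop (345,270) and (530,290), half at (425,350). The look-alikes stay clear. Closing.

Request:
{"api": "servo_tool", "payload": {
  "series": [
    [[0.5,0,0,0,0,0,0],[0.5,0,0,0,0,0,0],[0.5,0,0,0,0,0,0],[0.5,0,0,0,0,0,0],[0.5,0,0,0,0,0,0],[0.5,0,0,0,0,0,0]]
  ],
  "force": 40
}}

```text
time: 5.3
position: [0.4365, -0.1689, 0.0508]
tcp_rot: [179.9, 0.1, 90.2]
contact_force: [0.7, 0.2, 5.5]
width: 0.686
finger_force: 42.4
```

Request:
{"api": "servo_tool", "payload": {
  "series": [
    [[0.5,0,0,-2,0,0,0],[0.5,0,0,-4,0,0,0],[0.5,0,0,-5,0,0,0],[0.5,0,0,-5,0,0,0],[0.5,2,0.8,0,0,0,0],[0.5,4,1.4,0,0,0,2.5],[0.5,4,1.4,0,0,0,2.5],[0.5,4,1.4,0,0,0,2.5],[0.5,4,1.4,0,0,0,2.4],[0.5,4,1.4,0,0,0,0],[0.5,4,1.4,0,0,0,0],[0.5,4,1.4,0,0,0,0],[0.5,3,1,0,0,0,0],[0.5,0,0,0,0,0,0],[0.5,0,0,0,0,0,0]]
  ]
}}

```text
time: 7.18
position: [0.5849, 0.1461, 0.209]
tcp_rot: [-179.9, 0.1, 80.3]
contact_force: [-0.2, -0.3, -2.7]
width: 0.686
finger_force: 44.9
```

```bash
python3 - <<'E'
from fit import *
s=camera("side");p=sense();P=p["position"];print(P,p["tcp_rot"],p["contact_force"],p["width"])
y=np.radians(p["tcp_rot"][2]-90);yb=np.array([-np.sin(y),np.cos(y)])
D=np.array([.5621,.1809])-P[:2];ps=np.radians(p["tcp_rot"][2])
print("tool shift cm",100*(D@[np.cos(ps),np.sin(ps)]),100*(D@[np.sin(ps),-np.cos(ps)]))
c=P[:2]+.0025*yb; z0=P[2]-.0508
q=lambda a,b,z:proj(s,[c[0]+np.cos(y)*a+yb[0]*b,c[1]+np.sin(y)*a+yb[1]*b,z0+z])
k=np.array([q(a,b,z) for a,b,z in((-.03,.02,0),(.03,.02,0),(.03,.02,.084),(-.03,.02,.084))])
x0,y0=np.maximum(0,(k.min(0)-25)).astype(int); im=cv2.resize(s["img"][y0:y0+100,x0:x0+100],(600,600),interpolation=cv2.INTER_CUBIC)
cv2.polylines(im,[np.int32((k+.5-[x0,y0])*6)],True,(0,0,255),1); cv2.imwrite("pics/held.png",im); print(x0,y0)
E
```

```text
[0.58496681 0.14573841 0.20933604] [-1.79907099e+02  6.30680625e-02  8.02330302e+01] [-0.63569059 -0.77628051 -1.89105216] 0.6820333581944255
tool shift cm 3.07727970054608 -2.850024161552566
187 164
```

View pics/held.png

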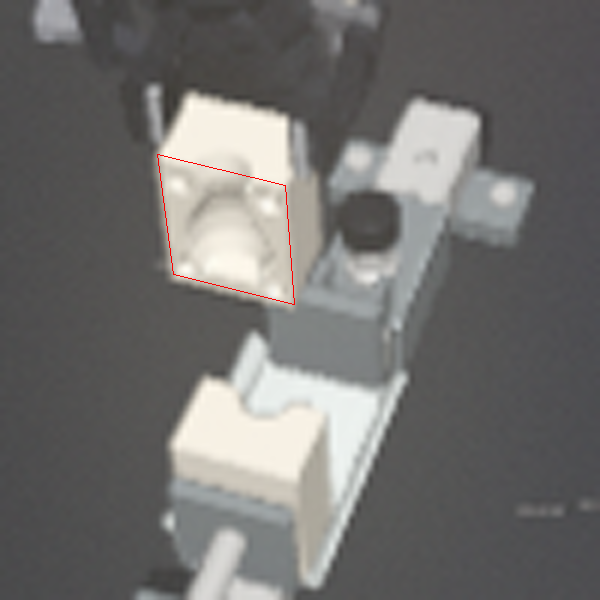

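Request:
{"api": "servo_tool", "payload": {
  "series": [
    [[0.5,1.5,-1.4,0,0,0,0],[0.5,1.6,-1.45,0,0,0,0],[0.5,0,0,0,0,0,0],[0.5,0,0,2,0,0,0],[0.5,0,0,2,0,0,0],[0.5,0,0,2,0,0,0],[0.5,0,0,1.5,0,0,0],[0.5,0,0,0,0,0,0],[0.5,0,0,0,0,0,0]]
  ]
}}

```text
time: 8.35
position: [0.5635, 0.182, 0.1356]
tcp_rot: [179.9, -0.0, 80.3]
contact_force: [-0.1, 0.2, -1.8]
width: 0.69
finger_force: 44.9
```

```bash
python3 - <<'E'
from fit import *
s=camera("side");p=sense();P=p["position"];print(P,p["tcp_rot"],p["contact_force"],p["width"])
D=np.array([.5621,.1809])-P[:2];ps=np.radians(p["tcp_rot"][2])
print("tool shift cm",100*(D@[np.cos(ps),np.sin(ps)]),100*(D@[np.sin(ps),-np.cos(ps)]))
cv2.imwrite("pics/above.png",cv2.resize(s["img"][180:280,195:295],(600,600),interpolation=cv2.INTER_CUBIC))
E
```

```text
[0.56377319 0.182095   0.13586634] [ 1.79907987e+02 -4.68958207e-02  8.02571648e+01] [ 0.15322204  0.66617881 -2.55427089] 0.6860366113197565
tool shift cm -0.1460908715746573 -0.14468370850182424
```

View pics/above.png

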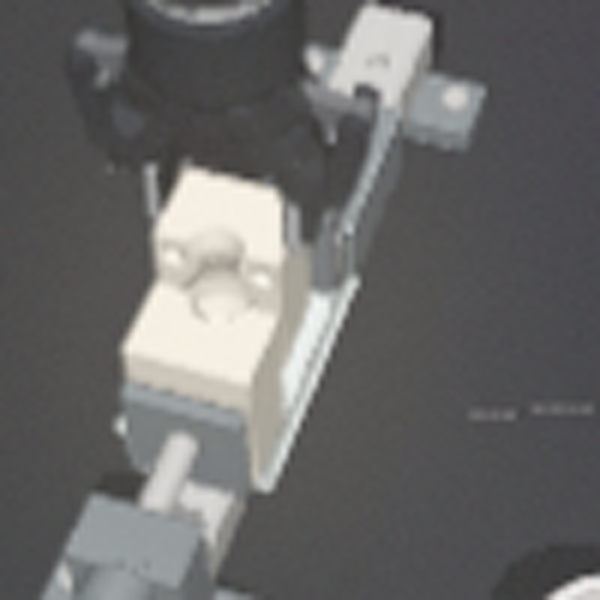

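The held half lines up over the bed: its right face edge at (278,285) sits beside the standing half's front corner at (285,290). I correct by 1.5 mm and lower.

Request:
{"api": "servo_tool", "payload": {
  "series": [
    [[0.5,-0.12,-0.14,0,0,0,0],[0.5,0,0,1,0,0,0],[0.5,0,0,0.8,0,0,0],[0.5,0,0,0.4,0,0,0],[0.5,0,0,0.3,0,0,0],[0.5,0,0,0,0,0,0]]
  ]
}}

```text
time: 9.15
position: [0.5613, 0.1809, 0.1096]
tcp_rot: [-180.0, 0.0, 80.3]
contact_force: [-0.8, -1.0, -2.6]
width: 0.686
finger_force: 44.9
```

```bash
python3 - <<'E'
from h import *
camera("side")
for i in range(3): p=sense();print(p["position"],p["tcp_rot"],p["contact_force"],p["ft_torque"]);camera("top")
E
```

```text
[0.56147104 0.180922   0.10986442] [-1.79995363e+02  1.47280626e-03  8.02569236e+01] [-0.07886795 -0.19722705 -2.21501304] [ 0.03190364 -0.01746796  0.02473542]
[0.56162582 0.18096202 0.11005965] [ 1.79983514e+02 -7.22952427e-03  8.02562297e+01] [-0.2405443   0.48627327 -1.45690556] [-0.01908017  0.03341523  0.02767725]
[0.56168296 0.18097699 0.11012938] [ 1.79975193e+02 -1.27498195e-02  8.02576044e+01] [ 0.20795341 -0.50812627 -2.54038339] [ 0.00153106 -0.03096768 -0.03770304]
```

Request:
{"api": "servo_tool", "payload": {
  "series": [
    [[0.5,0,0,0.2,0,0,0],[0.5,0,0,0.1,0,0,0],[0.5,0,0,0.1,0,0,0],[0.5,0,0,0.05,0,0,0],[0.5,0,0,0,0,0,0],[0.5,0,0,0,0,0,0]]
  ]
}}

```text
time: 10.1
position: [0.5615, 0.1809, 0.1054]
tcp_rot: [180.0, -0.0, 80.3]
contact_force: [-1.5, -0.6, -2.6]
width: 0.684
finger_force: 44.9
```

Request:
{"api": "servo_tool", "payload": {
  "series": [
    [[0.5,0,0,0.05,0,0,0],[0.5,0,0,0,0,0,0],[0.5,0,0,0.05,0,0,0],[0.5,0,0,0,0,0,0]]
  ]
}}

```text
time: 10.6
position: [0.5616, 0.1811, 0.1049]
tcp_rot: [180.0, -0.0, 80.3]
contact_force: [-1.7, 0.3, 1.6]
width: 0.685
finger_force: 45.3
```

Request:
{"api": "servo_tool", "payload": {
  "series": [
    [[0.75,0,0,0,0,0,0],[0.85,0,0,0,0,0,0],[1,0,0,0,0,0,0],[1,0,0,0,0,0,0],[1,0,0,0,0,0,0]]
  ]
}}

```text
time: 11.22
position: [0.5615, 0.1809, 0.1044]
tcp_rot: [180.0, -0.0, 80.3]
contact_force: [-0.4, 0.4, 0.4]
width: 0.998
finger_force: 0.0
```

Request:
{"api": "servo_tool", "payload": {
  "series": [
    [[1,0,0,-2,0,0,0],[1,0,0,-4,0,0,0],[1,0,0,-4,0,0,0],[1,-3,0,0,0,0,0],[1,-5,0,0,0,0,0],[1,-3.8,0.05,0,0,0,0],[1,0,0,0,0,0,0],[1,0,0,0,0,0,0]]
  ]
}}

```text
time: 12.22
position: [0.5422, 0.0649, 0.2045]
tcp_rot: [180.0, -0.0, 80.2]
contact_force: [-0.4, 0.6, 0.6]
width: 1.002
finger_force: 0.0
```

```bash
python3 - <<'E'
from h import *
s=camera("side");t=camera("top");p=sense();P=p["position"];print(P,p["tcp_rot"],p["contact_force"])
a=cv2.resize(s["img"][175:275,195:295],(400,400),interpolation=cv2.INTER_CUBIC);b=cv2.resize(t["img"][130:230,160:260],(400,400),interpolation=cv2.INTER_CUBIC)
cv2.imwrite("pics/placed.png",np.hstack([a,b]))
E
```

```text
[0.54226486 0.06543837 0.20435128] [ 1.79992814e+02 -2.21745831e-02  8.03218089e+01] [-0.11035854 -0.56782684 -0.42673367]
```

View pics/placed.png

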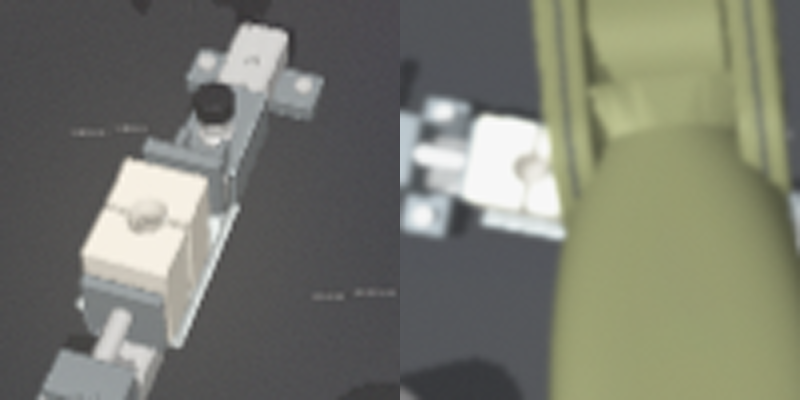

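The half stands upright in the bed with its hollow to the standing half and a few mm of gap (crop (145,215)), square to it. The knob at (213,103) is free. Going down on the knob.

Request:
{"api": "servo_tool", "payload": {
  "series": [
    [[1,-0.1,0,3,0,0,0],[1,0,0,4,0,0,0],[1,0,0,3,0,0,0],[1,0,0,1.4,0,0,0],[1,0,0,0,0,0,0],[1,0,0,0,0,0,0]]
  ]
}}

```text
time: 13.08
position: [0.543, 0.064, 0.0916]
tcp_rot: [179.9, -0.0, 80.3]
contact_force: [0.4, 0.5, 0.2]
width: 1.001
finger_force: 0.0
```

Request:
{"api": "servo_tool", "payload": {
  "series": [
    [[0.5,0,0,0,0,0,0],[0.4,0,0,0,0,0,0],[0.2,0,0,0,0,0,0],[0.2,0,0,0,0,0,0],[0.2,0,0,0,0,0,0],[0.2,0,0,0,0,0,0],[0.2,0,0,0,0,0,0],[0.2,0,0,0,0,0,0]]
  ],
  "force": 70
}}

```text
time: 14.08
position: [0.5418, 0.0635, 0.0904]
tcp_rot: [-180.0, -0.0, 80.3]
contact_force: [0.5, 0.2, 0.3]
width: 0.2
finger_force: 0.0
```

```bash
python3 - <<'E'
from h import *
s=camera("side");p=sense();P=p["position"];print(P,p["width"],p["finger_force"])
print(((proj(s,P)-[215,160])*7.5).round(), ((proj(s,[.5422,.0641,.095])-[215,160])*7.5).round())
cv2.imwrite("pics/knob.png",cv2.resize(s["img"][160:240,215:295],(600,600),interpolation=cv2.INTER_CUBIC))
E
```

```text
[0.54181346 0.063551   0.09040086] 0.20119524947213077 0.0
[251. 306.] [250. 300.]
```

View pics/knob.png

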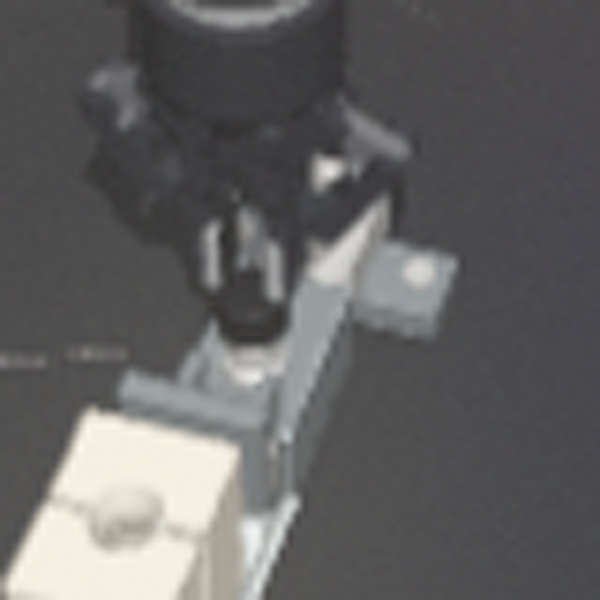

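```bash
python3 - <<'E'
from h import *
s=camera("side")
b=cv2.resize(cv2.imread("pics/placed.png")[:,:400],(100,100),interpolation=cv2.INTER_AREA)
np.set_printoptions(linewidth=200)
print("cols 236..260"); a=s["img"][186:212,236:261].max(2); print("now");print(a)
print("before");print(b[186-175:212-175,236-195:261-195].max(2))
P=sense()["position"]
for z in(.0764,.09,.107,.12): print(z,proj(s,[P[0],P[1],z]).round(1),"x-12",proj(s,[P[0]-.016,P[1],z]).round(1),proj(s,[P[0]+.016,P[1],z]).round(1))
E
```

```text
cols 236..260
now
[[ 68  66  64  65  67  65  56  60  64  67  88  61  61  66  66  67  68  60  65  76  75  77  75  73  61]
 [ 63  62  65  67  62  64  65  62  63  62  64  84  75  68  63  64  61  62  65  76  76  76  71  70  67]
 [ 61  62  61  61  66  70  67  63  61  60  78 124 105  89  59  59  60  64  63  72  72  71  68  69  67]
 [ 62  61  62  60  68  67  81 104  80  57  86 139 132 107  79  67  68  65  64  68  67  67  67  68  67]
 [ 61  62  61  63  63  71 112 150  94  54  79 136 142 109  86  67  69  65  66  66  63  68  70  68  73]
 [ 61  62  64  63  65  82 132 162  58  55  78 130 129 112  98  74  72  66  63  69  80  74  71  73 114]
 [ 72  68  63  62  63  82 130 156  69  59  72 112 116 115 121 123  81  63  59  76 110 118 102 123 182]
 [ 79  75  67  63  65  84 125 157  81  58  72 116 113 116 129 158 107  64  66  75 119 155 154 186 212]
 [ 78  79  75  64  63  75 118 158  80  57  84 134 108 118 128 160 119  66  66  78 126 164 192 212 211]
 [ 80  79  78  70  65  72 117 157  81  60  87 116  89 103 122 161 121  69  69 100 160 191 213 212 209]
 [ 79  79  79  78  63  72 121 158  92  60  70  65  6
[... 3793 characters left out ...]
148 162 169 171 160 173 181 183 172 168 178 170 161 161 166 169 126 104 103]
 [ 84  83  88 120 156 150 137 159 170 187 176 178 180 181 182 189 189 162 159 162 168 164 104 102 101]
 [ 87  85 101 142 155 136 133 157 159 175 194 205 210 207 184 189 180 158 159 163 163 136 101 101  99]
 [120 109 117 151 144 122 138 158 157 161 188 212 224 210 164 153 147 159 161 165 164 118 104 103  97]
 [158 145 140 149 141 125 136 154 154 156 162 172 179 158 154 137 140 159 162 164 152 107 103 102  93]]
0.0764 [248.6 203.7] x-12 [253.8 204.3] [243.5 203.2]
0.09 [248.5 200.9] x-12 [253.7 201.4] [243.4 200.4]
0.107 [248.4 197.3] x-12 [253.6 197.8] [243.2 196.8]
0.12 [248.3 194.5] x-12 [253.5 195. ] [243.  193.9]
```

The numbers show that the finger ends are above the knob. Below row 199 the knob area is unchanged, and the pads end at row ~199, level with the knob's top. So the fingers closed over air about 2–3 cm too high, and nothing was disturbed. I open and go down 2.7 cm; the open fingers clear the 52 mm sleeve.

Request:
{"api": "servo_tool", "payload": {
  "series": [
    [[1,0,0,-0.5,0,0,0],[1,0,0,0,0,0,0],[1,0,0,0,0,0,0],[1,0,0,0,0,0,0],[1,0,0,0,0,0,0],[1,0,0,1,0,0,0],[1,0,0,1,0,0,0],[1,0,0,1,0,0,0],[1,0,0,0.2,0,0,0],[1,0,0,0,0,0,0]]
  ]
}}

```text
time: 15.42
position: [0.5416, 0.0635, 0.0631]
tcp_rot: [-180.0, 0.0, 80.3]
contact_force: [0.0, 0.2, 0.1]
width: 1.001
finger_force: 0.0
```

```bash
python3 - <<'E'
from h import *
s=camera("side");p=sense();P=p["position"];print(P,p["width"],p["contact_force"])
np.set_printoptions(linewidth=220)
print("rows 188..212, cols 228..268");print(s["img"][188:212:1,228:268].max(2))
E
```

```text
[0.54193587 0.06356933 0.06342913] 1.0030070494937147 [-0.07956432  0.0230381   0.21907511]
rows 188..212, cols 228..268
[[ 62  65  66  68  69  66  60  64  63  65  62  63  61  62  62  64  73  88  86  71  62  60  64  63  60  61  67  71  86 116  92  66  68  76  74  67  67  87  71  65]
 [ 62  64  67  70  69  71  60  54  59  62  62  62  61  60  61  70 104 132 129 118 107  78  69  62  72  74  67  67  76  85  69  67  72  77  71  64  63  67  72  64]
 [ 61  63  65  84 125 120  58  52  56  62  63  63  60  64  67  86 123 154 156 154 143 103  96 109 121 117  76  68  67  72  72  74  77  78  84  66  65  57  64  66]
 [ 61  61  64 102 164 143  59  56  57  62  61  62  63  60  71 101 117 140 150 147 129 114 123 150 155 160 156  83  68  67  72  76  77  87 107  83  69  65  62  68]
 [ 67  67  66 104 158 107  56  55  57  63  70  70  70  67  79 114 113 115 128 124 116 116 138 156 157 168 190 121  68  68  68  72  77  84 101  94  76  75  62  66]
 [ 78  77  68 105 161 117  58  60  61  71  79  78  77  88 136 136 134 130 113 114 114 130 151 156 157 157 159 149  97  74  71  67  74  71  76  73  78  73  65  66]
 
[... 2233 characters left out ...]
65 171 122 100  93  96  81  78  81  80  79  79]
 [ 82  83  82  81  82  82  83  82  84  82  88 117 159 149 133 159 168 188 172 174 176 177 179 187 192 158 160 159 167 168  95 100  99  94  81  80  80  80  79  79]
 [ 81  83  82  95 123 108  97  84  84  84  98 143 157 132 129 157 155 174 195 204 211 208 182 193 182 155 159 161 164 135  99 101  99  87  80  79  80  78  80  79]
 [ 82  82  87 119 162 145 136 122 122 107 113 153 142 117 138 159 157 156 189 215 227 217 159 152 142 159 159 162 167 116 103 102  98  83  80  78  78  78  79  78]
 [ 82  83  97 144 163 162 161 160 159 144 139 148 137 121 136 154 153 156 160 168 178 150 155 137 138 158 161 160 155 100 102  99  93  80  81  81  79  79  80  80]]
```

Request:
{"api": "servo_tool", "payload": {
  "series": [
    [[1,0,0,0.3,0,0,0],[0.5,0,0,0,0,0,0],[0.25,0,0,0,0,0,0],[0.25,0,0,0,0,0,0],[0.25,0,0,0,0,0,0],[0.25,0,0,0,0,0,0],[0.25,0,0,0,0,0,0]]
  ],
  "force": 20
}}

```text
time: 16.35
position: [0.5418, 0.0636, 0.0606]
tcp_rot: [180.0, -0.0, 80.3]
contact_force: [-0.9, -0.0, 3.9]
width: 0.336
finger_force: 19.9
```

Closed at 0.336 (about 30 mm) with force, so the knob is held. I firm up the grip and pull up.

Request:
{"api": "servo_tool", "payload": {
  "series": [
    [[0.1,0,0,0,0,0,0],[0.1,0,0,0,0,0,0],[0.1,0,0,-0.4,0,0,0],[0.1,0,0,-0.4,0,0,0],[0.1,0,0,-0.35,0,0,0],[0.1,0,0,0,0,0,0],[0.1,0,0,0,0,0,0]]
  ],
  "force": 90
}}

```text
time: 17.23
position: [0.5417, 0.0636, 0.0715]
tcp_rot: [-180.0, 0.0, 80.3]
contact_force: [2.2, 1.8, -9.6]
width: 0.321
finger_force: 89.3
```

Request:
{"api": "servo_tool", "payload": {
  "series": [
    [[0.1,0,0,-0.1,0,0,0],[0.1,0,0,0,0,0,0],[0.1,0.3,0,0,0,0,0],[0.1,0.4,0,0,0,0,0],[0.1,0.4,0,0,0,0,0],[0.1,0,0,0,0,0,0]]
  ]
}}

```text
time: 17.98
position: [0.5435, 0.0738, 0.0728]
tcp_rot: [-180.0, 0.1, 80.2]
contact_force: [3.0, -3.1, -10.4]
width: 0.319
finger_force: 89.2
```

```bash
python3 - <<'E'
from h import *
p=sense();print(p["position"],p["contact_force"],p["width"])
E
```

```text
[0.54353804 0.07377476 0.07276182] [  2.96033398  -3.06083698 -10.41073946] 0.3193603689114743
```

Request:
{"api": "servo_tool", "payload": {
  "series": [
    [[0.1,0.45,0,0,0,0,0],[0.1,0.45,0,0,0,0,0],[0.1,0.45,0,0,0,0,0],[0.1,0.35,0,0,0,0,0],[0.1,0.2,0,0,0,0,0],[0.1,0,0,0,0,0,0],[0.1,0,0,0,0,0,0]]
  ]
}}

```text
time: 18.85
position: [0.5467, 0.092, 0.0728]
tcp_rot: [180.0, 0.1, 80.2]
contact_force: [3.3, -4.5, -11.1]
width: 0.325
finger_force: 89.2
```

Request:
{"api": "servo_tool", "payload": {
  "series": [
    [[0.1,0.12,0,0,0,0,0],[0.1,0,0,0,0,0,0],[0.1,0,0,0.3,0,0,0],[0.1,0,0,0.2,0,0,0],[0.1,0,0,0,0,0,0],[0.1,0,0,0,0,0,0]]
  ]
}}

```text
time: 19.6
position: [0.5469, 0.093, 0.068]
tcp_rot: [180.0, 0.1, 80.2]
contact_force: [3.0, -4.9, -9.9]
width: 0.316
finger_force: 89.4
```

Request:
{"api": "servo_tool", "payload": {
  "series": [
    [[0.1,0,0,0.3,0,0,0],[0.1,0,0,0.3,0,0,0],[0.1,0,0,0.1,0,0,0],[0.1,0,0,0,0,0,0],[0.1,0,0,0,0,0,0]]
  ]
}}

```text
time: 20.23
position: [0.547, 0.093, 0.0614]
tcp_rot: [180.0, 0.1, 80.2]
contact_force: [1.3, -6.2, -5.8]
width: 0.311
finger_force: 89.6
```

Request:
{"api": "servo_tool", "payload": {
  "series": [
    [[0.1,0,0,0.1,0,0,0],[0.1,0,0,0,0,0,0],[0.1,0,0,0.05,0,0,0],[0.1,0,0,0,0,0,0]]
  ]
}}

```text
time: 20.72
position: [0.5472, 0.0937, 0.061]
tcp_rot: [179.9, 0.0, 80.2]
contact_force: [-1.5, -4.8, 3.7]
width: 0.317
finger_force: 90.9
```

Request:
{"api": "servo_tool", "payload": {
  "series": [
    [[0.1,0,0,0.08,0,0,0],[0.1,0,0,0,0,0,0],[0.1,0,0,0,0,0,0],[0.1,0,0,0,0,0,0]]
  ]
}}

```text
time: 21.22
position: [0.5473, 0.0942, 0.0609]
tcp_rot: [179.9, -0.0, 80.3]
contact_force: [-3.1, -3.9, 9.6]
width: 0.317
finger_force: 91.6
```

```bash
python3 - <<'E'
from h import *
s=camera("side");t=camera("top")
for i in range(4): p=sense();print(p["time"],p["position"],p["contact_force"],p["width"],p["finger_force"]);s=camera("side")
cv2.imwrite("pics/final.png",cv2.resize(s["img"][165:265,195:295],(600,600),interpolation=cv2.INTER_CUBIC))
E
```

```text
21.325 [0.54733738 0.09424168 0.06091432] [-3.86316238 -5.08722726  9.42611753] 0.31661244216882084 91.57295419368893
21.375 [0.54731493 0.09423385 0.06091431] [-2.18659524 -3.90567522  9.2945429 ] 0.3123106065313416 91.57300268299878
21.425 [0.54731136 0.09423253 0.06091719] [-3.31486229 -5.07071594  8.81756012] 0.31608279428504876 91.57290173694491
21.475 [0.54733852 0.094254   0.06091544] [-2.36355854 -4.39006565  9.37044812] 0.32071502418978254 91.57237014267594
```

View pics/final.png

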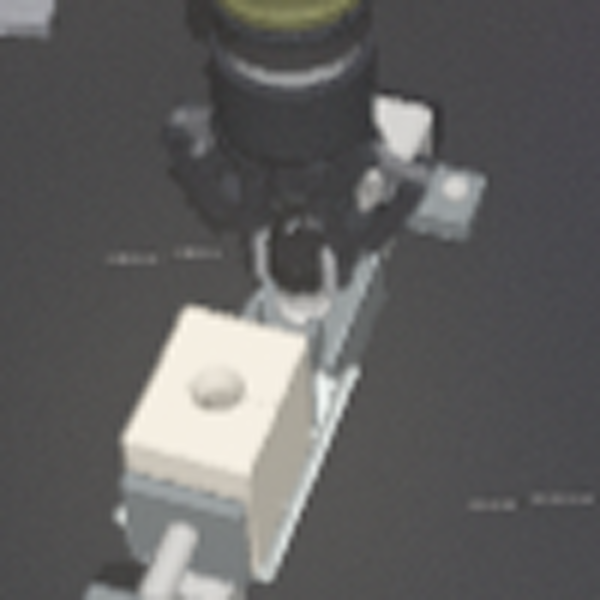

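The mould is closed: the halves are flush with no gap, around the opening at (217,388). The knob at (297,260) is held between the pads at 91 N. The pin is seated: pressing down no longer moves the tool (z stays at 60.9 mm, against 60.6 mm when I first gripped the knob at home), and the jaw has advanced 31 mm.

```bash
python3 -c "
from station import close_job; print(close_job())"
```

```text
the job is handed in; nothing more can be done
None
```

The vase half stands in the cramp, hollow facing hollow; the jaw is one hole further on with the pin home, the knob is still held firmly at about 90 N, and the job is handed in at about 21.5 s.

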